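# Lay out the soldering hand tools in order of use

### The arm

A 6-joint arm with a two-finger parallel gripper is mounted at the origin on the work surface. World frame = base frame: x ahead of the robot, y to its left, z up, the work surface at z = 0. Lengths are in m, angles in degrees, forces in N, time in s.
With the tool pointing down it reaches from about 0.4 to 0.825 m from the base axis. Payload 7 kg.
Tool frame: the origin (TCP) lies on the centre line of the jaws, within the pads' length; the fingertips stand 14 mm ahead of it and the grasp point (between the pads) lies 5 mm behind it; z points along the fingers, y is the line along which they close (so a half turn about z gives the same grasp; the last joint's range is limited). The gripper opens to 88 mm and grips with 3 to 60 N. Pads are 19 mm wide; open, the fingers measure 130 mm over their backs; the gripper's body (78 mm by 193 mm) begins 47 mm behind the grasp point.
Start: joints at [91.335, 20.546, 0.682, 0, -70.136, -16.507], TCP at [0.177, 0.651, 0.241] pointing down, gripper open.
Joint ranges: [-176.03, 176.03], [-82.01, 121.73], [-58.28, 71.71], [-173.87, 95.51], [-174.79, -0.11], [-173.66, 173.66]. Speed limits (degrees/s): [136.94, 136.94, 172.46, 180, 180, 180].

### API

Orientations are given as [roll, pitch, yaw] about the fixed x, y, z axes, in that order (R = Rz(yaw) Ry(pitch) Rx(roll)).
In Python, from plant import r gives the robot as it stands.
- The arm moves only by the tool send_rows, never from a script. Its argument "steps" is a list of rows, each an object with "dp": the shift along the tool's x, y, z in mm, a list of three; "roll": the turn about the tool's z in rad; "jaw": the opening in per cent of the stroke, from 0 (shut) to 100 (fully open). In form: [{"dp": [tx, ty, tz], "roll": roll, "jaw": jaw}, ...]. A call has 1 to 5 rows; each row is the pose to reach, as a shift and turn from the pose commanded when the call began, along the tool's axes at that moment; what a row does not reach only later rows make up. A row lasts 1/8 s, in which the tool goes at most 62.5 mm and 10.7 degrees, less where a joint would pass 70% of its speed; a pose out of reach is approached as far as the arm can. A call with a gripper value outside its range is refused whole. The fingers move at their own pace and stop on an object; "newtons" is the grip in N (left out, the last holds). Time passes only in rows, so rows that repeat a pose let the fingers close. It gives the time, the measured TCP pose, the force, the opening and the grip force at its end, in the units of the state.
- r.get_state(): the state, without advancing time (a new reading comes with each control period).
- r.capture(name): name is "side" or "top" or "wrist"; returns a dict with "image" (420x560x3 uint8, blue, green, red), "K" (3x3 intrinsics, pixels), "rvec" (rotation vector, rad) and "tvec" (3), from world to camera coordinates, as OpenCV has them. Camera axes: x right, y down, z forward; pixel columns grow to the right and rows downward; lengths in m; the calibration is good to about 2 mm. A picture is of the moment at which its call begins. There is no depth.
- r.close_job(): hands the job in; it is judged then, once.
The state is a dict: "time_s": time; "joints": joint angles; "qd": joint speeds; "joint_torque": joint torques, N m; "tcp_pos": TCP position; "eef_rot": TCP orientation; "contact_force": force on the tool from outside, world axes, zero at the start; "moment": the same for the moment, N m; "gripper_width": finger opening in m; "gripper_force": force on a finger pad.
Only numpy, scipy, OpenCV 4.12 (cv2) and the standard library are available. Lean on these libraries where they do the work, as an engineer would, in place of code of your own. Each camera call takes 0.05 s, during which the arm holds its last target. There are 200 camera calls.

### The job

Lay the three soldering aids into the kit tray in order of use, starting from the end with the D-handle: tweezers in the first bay, hook probe in the middle bay, spatula in the last bay. Each should lie flat and straight along its bay, centred in it, either way round, and be laid in rather than dropped. Leave the screwdriver, brush, plug block and solder spool where they are.

Things in the scene. Friction and masses are not known exactly. Their poses are not given: they have to be found in the camera images.
- tray: fixed flat aluminium kit tray, 184 mm along its x by 214 mm along its y, 10 mm high, with a 4 mm floor, and a dark steel D-handle lying low on its +y end (reaching 139 mm from the tray's centre, 10 mm high). Two low ribs split it into three equal bays side by side along y, each 176 mm long (along x), 66 mm wide (along y), 6 mm deep, 70 mm from centre to centre. Rim and ribs are 4 mm thick. Origin: centre of the underside. It may lie at any angle on the bench.
- bay_first (a point): centre of the floor (4 mm above the bench) of the bay next to the D-handle: the first in order of use. x runs along the bay, y across it towards the D-handle end, z up.
- bay_middle (a point): centre of the floor of the middle bay (4 mm above the bench), same axes as the first bay.
- bay_last (a point): centre of the floor of the bay farthest from the D-handle (4 mm above the bench), same axes: the last in order of use.
- tweezers: stiff steel tweezers, 138 mm long, lying on their side: two bare metal arms joined at the tail, bowed apart in the middle, meeting at the tip. Lies flat, 10 mm high; the origin is on the underside at the middle of its length; x runs along it towards the working tip, z up. At the origin the arms run parallel for 42 mm and measure 16.6 mm across (y) over their outer faces; gripped there they behave as one rigid piece.
- probe: hook probe, 138 mm long: square black plastic handle 10 mm across (y), from 70 mm behind the origin to 12 mm ahead of it, then a thin 4 mm steel rod ending in a small sideways hook (10 mm to +y). Lies flat, 10 mm high; the origin is on the underside at the middle of its length; x runs along it towards the working tip, z up. Grip the handle at or just behind the origin.
- spatula: small spatula, 140 mm long: black plastic handle 13 mm across (y), from 70 mm behind the origin to 18 mm ahead of it, then a short neck and a broad flat steel blade 38 mm long, 26 mm wide, 2 mm thick. Lies flat, 10 mm high; the origin is on the underside at the middle of its length; x runs along it towards the working tip, z up. Grip the handle at the origin.
- screwdriver: bystander: screwdriver, 134 mm long, with a fat black handle 62 mm long, 22 mm wide and 20 mm high, and a straight 6 mm steel shaft. Origin on the underside near mid-length, x towards the tip.
- brush: bystander: flux brush, 135 mm long, pale wooden handle 11 mm wide, steel ferrule 18 mm wide, grey bristles; 10 mm high. Origin on the underside near mid-length, x towards the bristles.
- plug_block: bystander: aluminium block 34 by 150 mm, 26 mm high, with a row of six small metal plugs standing in it (47 mm high in all), beyond the work. Origin: centre of its underside.
- solder_spool: bystander: spool of solder standing on end, white flanges 56 mm across, 36 mm high, beyond the work. Origin: centre of its underside.
Mind the look-alikes: they are no part of the job. What is shaped like the spatula but turquoise is not meant.

How it is judged (in metres and radians):
At the end, for the whole second after the job is handed in: Tweezers in the bay by the D-handle, probe in the middle, spatula in the far bay: each middle within 25 mm along and 20 mm across of the bay's centre, flat on its floor (within 5 mm and 7 degrees), in line with the bay within 14 degrees either way round, at rest (x of tweezers in the frame of bay_first between -0.025 and 0.025 m and y of tweezers in the frame of bay_first between -0.02 and 0.02 m and z of tweezers in the frame of bay_first below 0.005 m and angle between the x axis of tweezers and the x axis of bay_first, either way round below 0.25 rad and angle between each of tweezers, probe, spatula's own z axis and vertical below 0.12 rad and linear speed of each of tweezers, probe, spatula below 0.02 m/s and x of probe in the frame of bay_middle between -0.025 and 0.025 m and y of probe in the frame of bay_middle between -0.02 and 0.02 m and z of probe in the frame of bay_middle below 0.005 m and angle between the x axis of probe and the x axis of bay_middle, either way round below 0.25 rad and x of spatula in the frame of bay_last between -0.025 and 0.025 m and y of spatula in the frame of bay_last between -0.02 and 0.02 m and z of spatula in the frame of bay_last below 0.005 m and angle between the x axis of spatula and the x axis of bay_last, either way round below 0.25 rad); the robot touches nothing.
It fails at once if the screwdriver, brush, plug block or solder spool is shifted more than 30 mm (distance of any of screwdriver, brush, plug_block, solder_spool from where it was at the start of the episode above 0.03 m).
It fails at once if one of the three tools is let fall from more than 50 mm up ((height (world z) of tweezers above 0.05 m and contact force between the fingers and tweezers below 0.01 N and linear speed of tweezers above 0.3 m/s) or (height (world z) of probe above 0.05 m and contact force between the fingers and probe below 0.01 N and linear speed of probe above 0.3 m/s) or (height (world z) of spatula above 0.05 m and contact force between the fingers and spatula below 0.01 N and linear speed of spatula above 0.3 m/s)).
It also fails if it takes over 70 s, if anything falls off the work surface, if the arm or the gripper's body presses on something with over 40 N, if the wrist force passes 120 N, or if a joint passes its speed limit or range.

## Working session

There is one attempt and no reset: what is moved stays moved. The work goes in short steps, Python scripts to look and compute and a tool call to move; the robot and the scene stay as the last step left them, time stands still between calls to the robot, and variables do not carry over. Pictures are saved under pics/ and viewed, at most 10 in all, crops included, and the job is handed in when it is done.

Besides the shell and the picture viewer there is one more tool, called by a JSON object that holds its "api" and its "payload", one argument or row to a line. send_rows: Moves the arm, as the interface text tells. Its arguments: {"type":"object","properties":{"steps":{"type":"array","items":{"type":"object","properties":{"dp":{"type":"array","items":{"type":"number"}},"roll":{"type":"number"},"jaw":{"type":"number"}}}},"newtons":{"type":"number"}},"required":["steps"]}

```bash
mkdir -p pics; cat > h.py <<'E'
import numpy as np, cv2
from plant import r
def ray(c,uv,z):
    R=cv2.Rodrigues(np.array(c["rvec"],float))[0]; t=np.array(c["tvec"],float).ravel()
    uv=np.array(uv,float).reshape(-1,1,2)
    n=cv2.undistortPoints(uv,np.array(c["K"],float),None).reshape(-1,2)
    o=-R.T@t; d=np.c_[n,np.ones(len(n))]@R
    return o+d*((z-o[2])/d[:,2])[:,None]
E
python3 - <<'E'
from h import *
import pickle
for n in ["top","side"]:
    c=r.capture(n); cv2.imwrite(f"pics/{n}0.png",cv2.resize(c["image"],(800,600),interpolation=cv2.INTER_CUBIC)); pickle.dump(c,open(n+"0.pkl","wb"))
s=r.get_state(); print(s["time_s"],s["tcp_pos"],s["eef_rot"],s["gripper_width"])
E
```

```text
0.1 [0.17658106 0.65105925 0.23972186] [ 1.79913578e+02 -8.53178274e-03 -1.51794653e+01] 0.08746635774343905
```

View pics/top0.png

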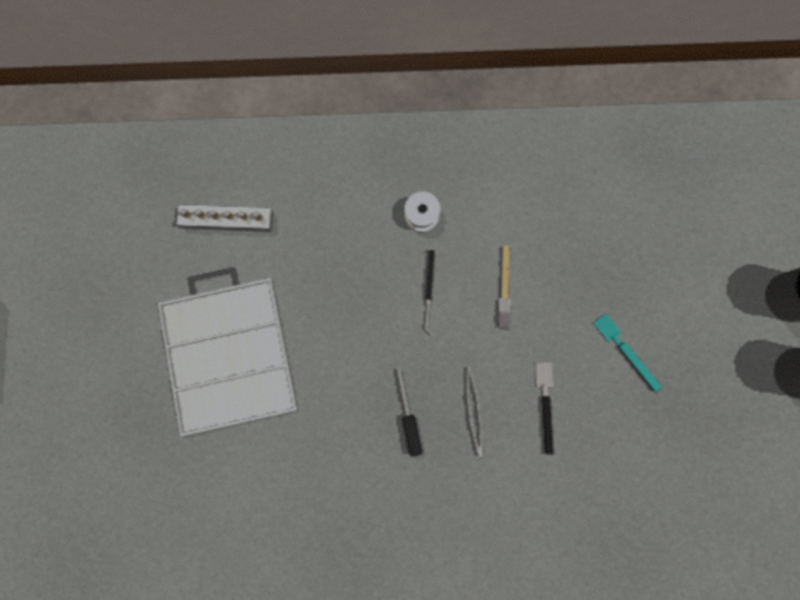

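The picture shows the tray at about (228,355) with its D-handle at the top (213,280). The probe (black handle, hook) is at (429,290), the tweezers at (474,411) and the black-handled spatula at (546,408). There are two spatula shapes: (546,408) with a black handle and steel blade fits the description, while (628,352) is turquoise and so the decoy. The screwdriver is at (408,412) and the brush at (505,287). I'll confirm in an enlarged crop.

```bash
python3 - <<'E'
from h import *
import pickle
c=pickle.load(open("top0.pkl","rb")); im=c["image"]
cv2.imwrite("pics/t1.png",cv2.resize(im[168:328,266:466],None,fx=3.75,fy=3.75,interpolation=cv2.INTER_CUBIC))
cv2.imwrite("pics/t2.png",cv2.resize(im[180:310,100:220],None,fx=4.6,fy=4.6,interpolation=cv2.INTER_CUBIC))
k=0.7
for n,a in dict(probe=[(432,251),(427,333)],tw=[(467,368),(480,455)],spat=[(544,363),(549,452)],handle=[(213,272)],tray=[(160,303),(270,280),(296,410),(181,434)],robot=[(800,290)]).items():
    print(n,ray(c,np.array(a)*k,0.008).round(3).tolist())
R=cv2.Rodrigues(np.array(c["rvec"]))[0];print(-R.T@np.ravel(c["tvec"]))
E
```

```text
probe [[0.709, -0.137, 0.008], [0.577, -0.124, 0.008]]
tw [[0.52, -0.185, 0.008], [0.387, -0.199, 0.008]]
spat [[0.525, -0.305, 0.008], [0.389, -0.305, 0.008]]
handle [[0.685, 0.217, 0.008]]
tray [[0.637, 0.301, 0.008], [0.669, 0.124, 0.008], [0.462, 0.083, 0.008], [0.43, 0.262, 0.008]]
robot [[0.629, -0.712, 0.008]]
[ 0.47171569 -0.0934866   1.02383945]
```

View pics/t1.png

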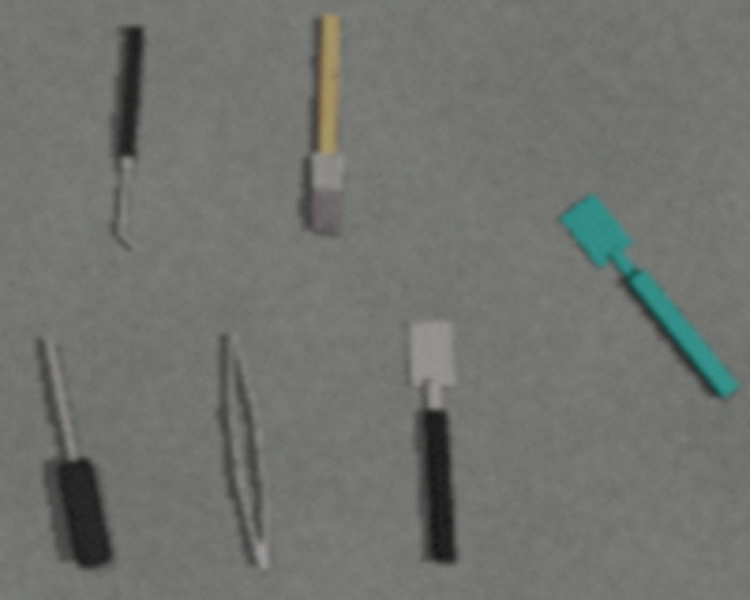

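View pics/t2.png

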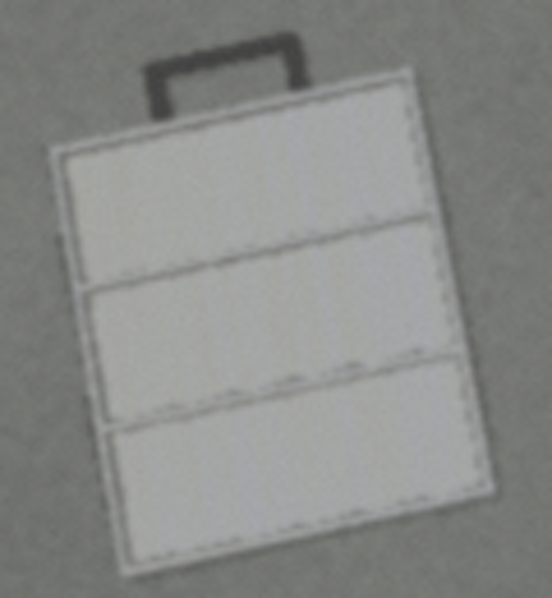

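The crops confirm it: the black-handled spatula runs from (431,322) to (443,561), the turquoise one at (650,295) is the decoy. The tray corners are (50,148), (411,68), (495,492) and (122,575), with the D-handle at the top.

```bash
cat >> h.py <<'E'
def go(x,y,z,yaw):
    from scipy.spatial.transform import Rotation as Ro
    s=r.get_state(); R=Ro.from_euler("xyz",s["eef_rot"],degrees=True)
    d=R.inv().apply(np.array([x,y,z])-s["tcp_pos"])*1000
    dy=(s["eef_rot"][2]-yaw+180)%360-180
    print("dp",d.round(1),"roll",round(np.radians(dy),3),"t",round(s["time_s"],2))
E
python3 - <<'E'
from h import *
import pickle
c=pickle.load(open("top0.pkl","rb"))
f=lambda a:np.array(a)/3.75+[266,168]
def tool(n,a,b,z,frac=.5):
    p=ray(c,f([a,b]),z); d=p[1]-p[0]
    print(n,"mid",(p[0]+frac*d).round(4),"yaw",np.degrees(np.arctan2(d[1],d[0])).round(1),"len",np.linalg.norm(d).round(4))
tool("probe handle (butt->front)",(133,28),(127,156),.010,70/82)
tool("tweezers",(229,335),(263,567),.010)
tool("spatula",(431,322),(443,561),.006)
tool("spat handle butt->",(443,561),(433,411),.010,70/88)
p=ray(c,np.array([(50,148),(411,68),(495,492),(122,575)])/4.6+[100,180],.010)
C=p.mean(0); y=(p[0]+p[1]-p[2]-p[3])[:2]; x=(p[1]+p[2]-p[0]-p[3])[:2]
print(C,np.linalg.norm(x)/2,np.linalg.norm(y)/2,np.degrees([np.arctan2(y[1],y[0]),np.arctan2(x[1],x[0])]))
a=(np.arctan2(y[1],y[0])+np.arctan2(x[1],x[0])+np.pi/2)/2; u=np.array([np.cos(a),np.sin(a)])
for n,k in zip(("first","middle","last"),(.07,0,-.07)): print(n,(C[:2]+k*u).round(4),"xyaw",np.degrees(a)-90)
E
```

```text
probe handle (butt->front) mid [ 0.6415 -0.129   0.01  ] yaw 175.5 len 0.0792
tweezers mid [ 0.4534 -0.1921  0.01  ] yaw -174.0 len 0.1356
spatula mid [ 0.4561 -0.305   0.006 ] yaw 179.5 len 0.139
spat handle butt-> mid [ 0.4555 -0.303   0.01  ] yaw 0.4 len 0.0862
[0.54935937 0.19243109 0.01      ] 0.1832017513650688 0.21304183891054215 [ 11.17198346 -78.97153874]
first [0.618  0.2059] xyaw -78.8997776404783
middle [0.5494 0.1924] xyaw -78.8997776404783
last [0.4807 0.179 ] xyaw -78.8997776404783
```

```bash
python3 -c "
from h import *
go(.6415,-.129,.12,175.5)"
```

```text
dp [652.9 630.9 120.8] roll 2.955 t 0.1
```

{"api": "send_rows", "payload": {
  "steps": [
    {"dp":[44,42,8],"roll":0,"jaw":60},
    {"dp":[88,84,16],"roll":0,"jaw":60},
    {"dp":[131,126,24],"roll":0,"jaw":60},
    {"dp":[175,168,32],"roll":0,"jaw":60},
    {"dp":[218,210,40],"roll":0,"jaw":60}
  ],
  "newtons": 25
}}

```text
time_s: 0.72
tcp_pos: [0.3327, 0.3898, 0.2002]
eef_rot: [180.0, 0.0, -15.2]
contact_force: [1.3, 0.9, -0.6]
gripper_width: 0.0529
gripper_force: 0.0
```

{"api": "send_rows", "payload": {
  "steps": [
    {"dp":[44,42,8],"roll":0,"jaw":60},
    {"dp":[88,84,16],"roll":0,"jaw":60},
    {"dp":[131,126,24],"roll":0,"jaw":60},
    {"dp":[175,168,32],"roll":0,"jaw":60},
    {"dp":[218,210,40],"roll":0,"jaw":60}
  ]
}}

```text
time_s: 1.35
tcp_pos: [0.4882, 0.1302, 0.1604]
eef_rot: [-180.0, -0.0, -15.2]
contact_force: [1.1, 0.8, 1.1]
gripper_width: 0.0528
gripper_force: 0.0
```

{"api": "send_rows", "payload": {
  "steps": [
    {"dp":[44,42,8],"roll":0,"jaw":60},
    {"dp":[88,84,16],"roll":0,"jaw":60},
    {"dp":[131,126,24],"roll":0,"jaw":60},
    {"dp":[175,168,32],"roll":0,"jaw":60},
    {"dp":[217,211,40],"roll":0,"jaw":60}
  ]
}}

```text
time_s: 1.98
tcp_pos: [0.6425, -0.1303, 0.1198]
eef_rot: [180.0, 0.0, -15.2]
contact_force: [1.6, 0.2, 0.5]
gripper_width: 0.0522
gripper_force: 0.0
```

{"api": "send_rows", "payload": {
  "steps": [
    {"dp":[0,0,0],"roll":0.17,"jaw":60},
    {"dp":[0,0,0],"roll":0.34,"jaw":60},
    {"dp":[0,0,0],"roll":0.51,"jaw":60},
    {"dp":[0,0,0],"roll":0.68,"jaw":60},
    {"dp":[0,0,0],"roll":0.85,"jaw":60}
  ]
}}

```text
time_s: 2.6
tcp_pos: [0.6415, -0.1285, 0.1201]
eef_rot: [180.0, 0.0, -64.2]
contact_force: [-0.1, -0.8, 0.6]
gripper_width: 0.0522
gripper_force: 0.0
```

{"api": "send_rows", "payload": {
  "steps": [
    {"dp":[0,0,0],"roll":0.17,"jaw":60},
    {"dp":[0,0,0],"roll":0.34,"jaw":60},
    {"dp":[0,0,0],"roll":0.51,"jaw":60},
    {"dp":[0,0,0],"roll":0.68,"jaw":60},
    {"dp":[0,0,0],"roll":0.85,"jaw":60}
  ]
}}

```text
time_s: 3.22
tcp_pos: [0.6415, -0.1284, 0.1201]
eef_rot: [180.0, -0.0, -112.9]
contact_force: [-0.1, 0.4, 0.2]
gripper_width: 0.0525
gripper_force: 0.0
```

{"api": "send_rows", "payload": {
  "steps": [
    {"dp":[0,0,0],"roll":0.17,"jaw":60},
    {"dp":[0,0,0],"roll":0.34,"jaw":60},
    {"dp":[0,0,0],"roll":0.51,"jaw":60},
    {"dp":[0,0,0],"roll":0.68,"jaw":60},
    {"dp":[0,0,0],"roll":0.85,"jaw":60}
  ]
}}

```text
time_s: 3.85
tcp_pos: [0.6414, -0.1284, 0.1201]
eef_rot: [180.0, -0.1, -161.6]
contact_force: [-0.6, -0.3, 0.1]
gripper_width: 0.0525
gripper_force: 0.0
```

{"api": "send_rows", "payload": {
  "steps": [
    {"dp":[0,0,0],"roll":0.15,"jaw":60},
    {"dp":[0,0,0],"roll":0.3,"jaw":60},
    {"dp":[0,0,0],"roll":0.405,"jaw":60},
    {"dp":[0,0,0],"roll":0.405,"jaw":60}
  ]
}}

```text
time_s: 4.35
tcp_pos: [0.6415, -0.1285, 0.1202]
eef_rot: [-180.0, -0.0, 175.6]
contact_force: [-0.3, 0.4, -0.6]
gripper_width: 0.0523
gripper_force: 0.0
```

```bash
python3 - <<'E'
from h import *
c=r.capture("wrist"); cv2.imwrite("pics/w1.png",cv2.resize(c["image"],(800,600)))
s=r.get_state(); print(s["time_s"],s["tcp_pos"],s["eef_rot"],s["joints"],s["gripper_width"])
for p in [(.6415,-.129,.01),(.7115,-.1345,.01)]:
    q=cv2.projectPoints(np.array([p]),np.array(c["rvec"]),np.array(c["tvec"]),np.array(c["K"]),None)[0].ravel()/.7; print(q.round())
go(.6415,-.129,.12,175.5)
E
```

```text
4.4 [ 0.64154307 -0.12846859  0.12024616] [-1.79999064e+02 -3.43152194e-02  1.75647480e+02] [ 5.71982358e+00  2.40039491e+01 -1.07186026e+01 -6.17744338e-03
 -5.53113985e+01 -1.00068826e+02] 0.05284037758302829
[402. 300.]
[402. 419.]
dp [ 0.  -0.5  0.2] roll 0.003 t 4.4
```

View pics/w1.png

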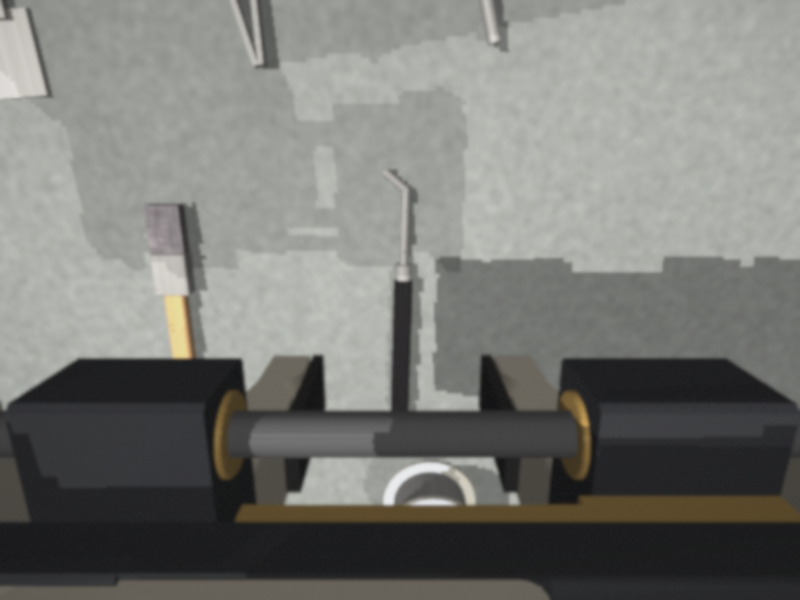

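The wrist view shows the probe's handle on the jaw centre line, with its front end at (402,280), about where predicted. The brush is clear at left (170,270). I'll descend and grip.

{"api": "send_rows", "payload": {
  "steps": [
    {"dp":[0,-0.5,40],"roll":0,"jaw":50},
    {"dp":[0,-0.5,75],"roll":0,"jaw":50},
    {"dp":[0,-0.5,95],"roll":0,"jaw":50},
    {"dp":[0,-0.5,104],"roll":0,"jaw":50},
    {"dp":[0,-0.5,104],"roll":0,"jaw":50}
  ]
}}

```text
time_s: 5.03
tcp_pos: [0.6417, -0.129, 0.0163]
eef_rot: [-180.0, -0.0, 175.6]
contact_force: [0.7, -0.4, 0.3]
gripper_width: 0.0439
gripper_force: 0.0
```

{"api": "send_rows", "payload": {
  "steps": [
    {"dp":[0,0,0],"roll":0,"jaw":0},
    {"dp":[0,0,0],"roll":0,"jaw":0},
    {"dp":[0,0,0],"roll":0,"jaw":0},
    {"dp":[0,0,0],"roll":0,"jaw":0},
    {"dp":[0,0,0],"roll":0,"jaw":0}
  ],
  "newtons": 30
}}

```text
time_s: 5.65
tcp_pos: [0.6419, -0.1289, 0.0169]
eef_rot: [-180.0, 0.0, 175.5]
contact_force: [-1.6, 0.9, 3.0]
gripper_width: 0.0095
gripper_force: 30.0
```

{"api": "send_rows", "payload": {
  "steps": [
    {"dp":[0,0,-10],"roll":0,"jaw":0},
    {"dp":[0,0,-30],"roll":0,"jaw":0},
    {"dp":[0,0,-55],"roll":0,"jaw":0},
    {"dp":[0,0,-64],"roll":0,"jaw":0},
    {"dp":[0,0,-64],"roll":0,"jaw":0}
  ]
}}

```text
time_s: 6.28
tcp_pos: [0.642, -0.1289, 0.0812]
eef_rot: [180.0, 0.1, 175.5]
contact_force: [0.2, -0.8, -0.6]
gripper_width: 0.0092
gripper_force: 30.0
```

```bash
python3 -c "
from h import *
go(.5494,.1924,.08,-78.9)"
```

```text
dp [117.5 313.1   1.1] roll -1.843 t 6.28
```

{"api": "send_rows", "payload": {
  "steps": [
    {"dp":[15,40,0],"roll":0,"jaw":0},
    {"dp":[33,88,0],"roll":0,"jaw":0},
    {"dp":[52,137,0],"roll":0,"jaw":0},
    {"dp":[70,186,0],"roll":0,"jaw":0},
    {"dp":[88,234,0],"roll":0,"jaw":0}
  ]
}}

```text
time_s: 6.9
tcp_pos: [0.5711, 0.1125, 0.0795]
eef_rot: [-180.0, -0.1, 175.5]
contact_force: [-0.3, 0.3, -0.4]
gripper_width: 0.0094
gripper_force: 30.0
```

{"api": "send_rows", "payload": {
  "steps": [
    {"dp":[15,40,0],"roll":0,"jaw":0},
    {"dp":[25,65,0],"roll":-0.05,"jaw":0},
    {"dp":[29.5,79,0],"roll":-0.15,"jaw":0},
    {"dp":[29.5,79,0],"roll":-0.3,"jaw":0},
    {"dp":[29.5,79,0],"roll":-0.45,"jaw":0}
  ]
}}

```text
time_s: 7.52
tcp_pos: [0.5482, 0.1923, 0.0793]
eef_rot: [-180.0, -0.1, -158.4]
contact_force: [0.2, 0.1, 0.2]
gripper_width: 0.0098
gripper_force: 30.0
```

{"api": "send_rows", "payload": {
  "steps": [
    {"dp":[0,0,0],"roll":-0.16,"jaw":0},
    {"dp":[0,0,0],"roll":-0.32,"jaw":0},
    {"dp":[0,0,0],"roll":-0.48,"jaw":0},
    {"dp":[0,0,0],"roll":-0.64,"jaw":0},
    {"dp":[0,0,0],"roll":-0.8,"jaw":0}
  ]
}}

```text
time_s: 8.15
tcp_pos: [0.5484, 0.1918, 0.0793]
eef_rot: [179.9, -0.1, -112.6]
contact_force: [0.1, 0.5, -0.7]
gripper_width: 0.0097
gripper_force: 30.0
```

{"api": "send_rows", "payload": {
  "steps": [
    {"dp":[0,0,0],"roll":-0.15,"jaw":0},
    {"dp":[0,0,0],"roll":-0.3,"jaw":0},
    {"dp":[0,0,0],"roll":-0.45,"jaw":0},
    {"dp":[0,0,0],"roll":-0.593,"jaw":0},
    {"dp":[0,0,0],"roll":-0.593,"jaw":0}
  ]
}}

```text
time_s: 8.78
tcp_pos: [0.5485, 0.1919, 0.0795]
eef_rot: [179.9, -0.0, -78.9]
contact_force: [0.6, -0.4, -0.8]
gripper_width: 0.0095
gripper_force: 30.0
```

```bash
python3 - <<'E'
from h import *
c=r.capture("wrist"); im=cv2.resize(c["image"],(800,600))
for k in (.07,0,-.07):
    a=np.radians(11.1); u=np.array([np.cos(a),np.sin(a)]);v=np.array([u[1],-u[0]])
    P=[np.r_[np.array([.5494,.1924])+(k+j)*u+i*v,.01] for i,j in((-.088,.033),(.088,.033),(.088,-.033),(-.088,-.033))]
    q=cv2.projectPoints(np.array(P),np.array(c["rvec"]),np.array(c["tvec"]),np.array(c["K"]),None)[0]/.7
    cv2.polylines(im,[q.astype(int)],True,(0,0,255),1)
cv2.imwrite("pics/w2.png",im)
go(.5494,.1924,.0215,-78.9)
E
```

```text
dp [-0.3 -1.  58.2] roll -0.003 t 8.82
```

View pics/w2.png

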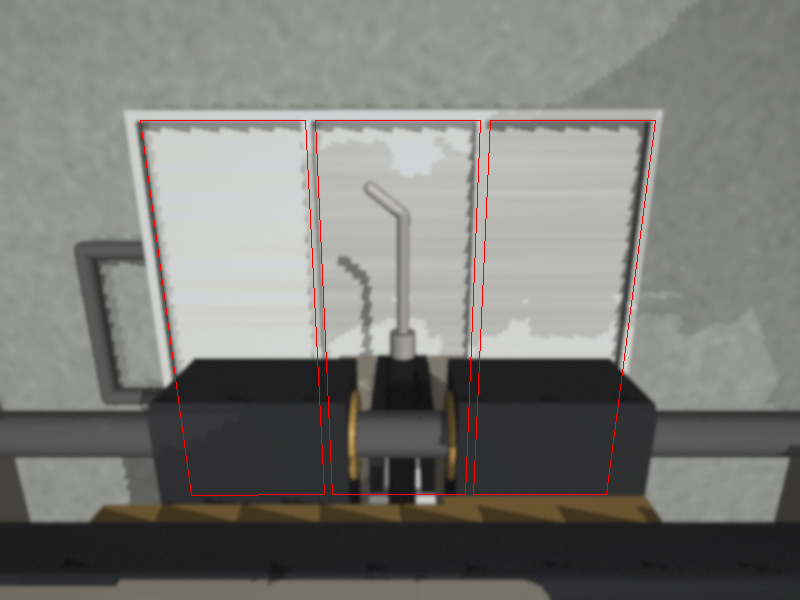

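The wrist view shows the tray matching the predicted bay outlines (red) within about 2 mm. The probe is held straight over the middle bay, with its hook at (370,187). I'll lower and release it with a small opening.

{"api": "send_rows", "payload": {
  "steps": [
    {"dp":[0,-1,20],"roll":0,"jaw":0},
    {"dp":[0,-1,40],"roll":0,"jaw":0},
    {"dp":[0,-1,52],"roll":0,"jaw":0},
    {"dp":[0,-1,57],"roll":0,"jaw":0},
    {"dp":[0,-1,58.5],"roll":0,"jaw":0}
  ]
}}

```text
time_s: 9.45
tcp_pos: [0.5501, 0.1925, 0.022]
eef_rot: [180.0, -0.0, -78.9]
contact_force: [0.5, -0.4, -0.5]
gripper_width: 0.0095
gripper_force: 30.0
```

{"api": "send_rows", "payload": {
  "steps": [
    {"dp":[0,0,0],"roll":0,"jaw":0},
    {"dp":[0,0,0],"roll":0,"jaw":19},
    {"dp":[0,0,0],"roll":0,"jaw":19},
    {"dp":[0,0,0],"roll":0,"jaw":19},
    {"dp":[0,0,-10],"roll":0,"jaw":19}
  ]
}}

```text
time_s: 10.07
tcp_pos: [0.5496, 0.1921, 0.0318]
eef_rot: [179.9, -0.0, -78.9]
contact_force: [-0.0, 0.6, 0.1]
gripper_width: 0.0165
gripper_force: 0.0
```

{"api": "send_rows", "payload": {
  "steps": [
    {"dp":[0,0,-30],"roll":0,"jaw":19},
    {"dp":[0,0,-60],"roll":0,"jaw":50},
    {"dp":[0,0,-60],"roll":0,"jaw":50}
  ]
}}

```text
time_s: 10.45
tcp_pos: [0.5516, 0.1935, 0.0954]
eef_rot: [-179.7, 0.1, -78.9]
contact_force: [-1.3, -0.8, 0.1]
gripper_width: 0.0313
gripper_force: 0.0
```

```bash
python3 - <<'E'
from h import *
go(.4534,-.1921,.09,-174)
E
```

```text
dp [359.3 170.9   3.8] roll 1.661 t 10.45
```

{"api": "send_rows", "payload": {
  "steps": [
    {"dp":[50,24,0],"roll":0,"jaw":50},
    {"dp":[104,49,0],"roll":0,"jaw":50},
    {"dp":[158,75,0],"roll":0,"jaw":50},
    {"dp":[212,101,0],"roll":0,"jaw":50},
    {"dp":[260,124,0],"roll":0,"jaw":50}
  ]
}}

```text
time_s: 11.08
tcp_pos: [0.4774, -0.0883, 0.0921]
eef_rot: [180.0, 0.0, -78.9]
contact_force: [1.1, 0.1, 0.1]
gripper_width: 0.0438
gripper_force: 0.0
```

{"api": "send_rows", "payload": {
  "steps": [
    {"dp":[50,24,0],"roll":0.1,"jaw":50},
    {"dp":[99,47,0],"roll":0.27,"jaw":50},
    {"dp":[99,47,0],"roll":0.43,"jaw":50},
    {"dp":[99,47,0],"roll":0.6,"jaw":50},
    {"dp":[99,47,0],"roll":0.76,"jaw":50}
  ]
}}

```text
time_s: 11.7
tcp_pos: [0.451, -0.1931, 0.092]
eef_rot: [180.0, -0.0, -122.8]
contact_force: [-0.2, -0.9, 0.1]
gripper_width: 0.0441
gripper_force: 0.0
```

{"api": "send_rows", "payload": {
  "steps": [
    {"dp":[0,0,0],"roll":0.17,"jaw":50},
    {"dp":[0,0,0],"roll":0.34,"jaw":50},
    {"dp":[0,0,0],"roll":0.51,"jaw":50},
    {"dp":[0,0,0],"roll":0.68,"jaw":50},
    {"dp":[0,0,0],"roll":0.85,"jaw":50}
  ]
}}

```text
time_s: 12.32
tcp_pos: [0.4511, -0.1927, 0.0919]
eef_rot: [180.0, -0.0, -171.5]
contact_force: [0.1, 0.7, 0.1]
gripper_width: 0.0436
gripper_force: 0.0
```

{"api": "send_rows", "payload": {
  "steps": [
    {"dp":[0,0,0],"roll":0.051,"jaw":50},
    {"dp":[0,0,0],"roll":0.051,"jaw":50}
  ]
}}

```text
time_s: 12.58
tcp_pos: [0.4512, -0.1928, 0.092]
eef_rot: [180.0, -0.0, -174.0]
contact_force: [0.3, -0.1, 0.6]
gripper_width: 0.0438
gripper_force: 0.0
```

```bash
python3 - <<'E'
from h import *
c=r.capture("wrist"); im=cv2.resize(c["image"],(800,600))
d=.069*np.array([np.cos(np.radians(6)),np.sin(np.radians(6)),0]); m=np.array([.4534,-.1921,.01])
q=cv2.projectPoints(np.array([m-d,m,m+d]),np.array(c["rvec"]),np.array(c["tvec"]),np.array(c["K"]),None)[0]/.7
cv2.polylines(im,[q.astype(int)],False,(0,0,255),1)
cv2.imwrite("pics/w3.png",im)
print(r.get_state()["gripper_width"]);go(.4534,-.1921,.016,-174)
E
```

```text
0.04385383488599215
dp [-2.2  0.4 76. ] roll 0.0 t 12.62
```

View pics/w3.png

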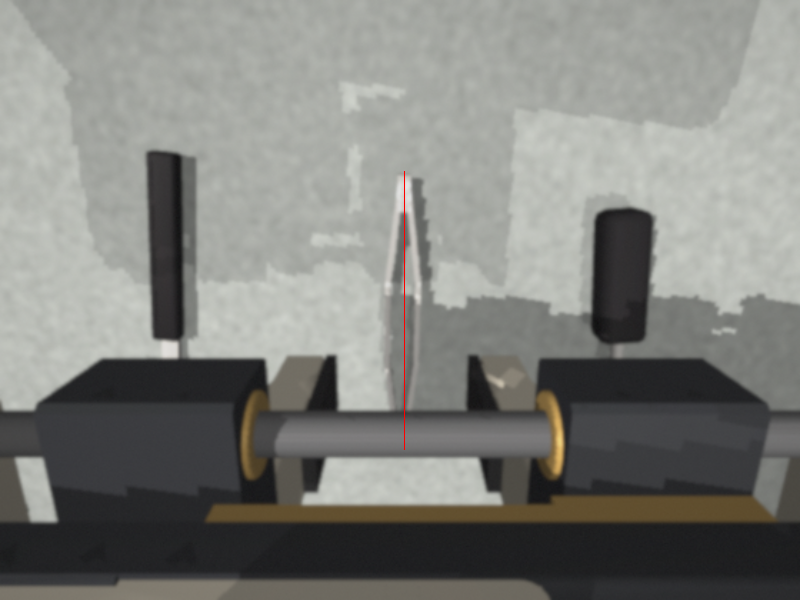

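The tweezers lie on the predicted line, with their end at (404,176). The spatula handle at (168,245) and the screwdriver at (622,275) are clear of the fingers.

{"api": "send_rows", "payload": {
  "steps": [
    {"dp":[-3,0,25],"roll":0,"jaw":50},
    {"dp":[-3,0,50],"roll":0,"jaw":50},
    {"dp":[-3,0,68],"roll":0,"jaw":50},
    {"dp":[-3,0,76],"roll":0,"jaw":50},
    {"dp":[-3,0,76],"roll":0,"jaw":50}
  ]
}}

```text
time_s: 13.25
tcp_pos: [0.4542, -0.1925, 0.0158]
eef_rot: [180.0, -0.1, -174.0]
contact_force: [0.6, 0.9, -0.3]
gripper_width: 0.0439
gripper_force: 0.0
```

{"api": "send_rows", "payload": {
  "steps": [
    {"dp":[0,0,0],"roll":0,"jaw":0},
    {"dp":[0,0,0],"roll":0,"jaw":0},
    {"dp":[0,0,0],"roll":0,"jaw":0},
    {"dp":[0,0,0],"roll":0,"jaw":0},
    {"dp":[0,0,0],"roll":0,"jaw":0}
  ]
}}

```text
time_s: 13.88
tcp_pos: [0.4547, -0.1925, 0.0164]
eef_rot: [-180.0, 0.0, -174.0]
contact_force: [-1.2, 1.4, 5.1]
gripper_width: 0.016
gripper_force: 30.0
```

{"api": "send_rows", "payload": {
  "steps": [
    {"dp":[0,0,-10],"roll":0,"jaw":0},
    {"dp":[0,0,-30],"roll":0,"jaw":0},
    {"dp":[0,0,-55],"roll":0,"jaw":0},
    {"dp":[0,0,-64],"roll":0,"jaw":0},
    {"dp":[0,0,-64],"roll":0,"jaw":0}
  ]
}}

```text
time_s: 14.5
tcp_pos: [0.4547, -0.1924, 0.0806]
eef_rot: [-180.0, 0.1, -174.1]
contact_force: [0.4, -0.5, -0.5]
gripper_width: 0.0161
gripper_force: 30.0
```

```bash
python3 -c "
from h import *
go(.618,.2059,.08,-78.9)"
```

```text
dp [-203.6  379.3    0.8] roll -1.661 t 14.5
```

{"api": "send_rows", "payload": {
  "steps": [
    {"dp":[-20,37,0],"roll":0,"jaw":0},
    {"dp":[-48,89,0],"roll":0,"jaw":0},
    {"dp":[-76,142,0],"roll":0,"jaw":0},
    {"dp":[-104,194,0],"roll":0,"jaw":0},
    {"dp":[-130,242,0],"roll":0,"jaw":0}
  ]
}}

```text
time_s: 15.12
tcp_pos: [0.5586, 0.0636, 0.0789]
eef_rot: [-180.0, -0.1, -174.0]
contact_force: [1.3, -0.6, 0.4]
gripper_width: 0.016
gripper_force: 30.0
```

{"api": "send_rows", "payload": {
  "steps": [
    {"dp":[-28,52,0],"roll":0,"jaw":0},
    {"dp":[-55,103,0],"roll":-0.05,"jaw":0},
    {"dp":[-73.5,137,0],"roll":-0.15,"jaw":0},
    {"dp":[-73.5,137,0],"roll":-0.3,"jaw":0},
    {"dp":[-73.5,137,0],"roll":-0.45,"jaw":0}
  ]
}}

```text
time_s: 15.75
tcp_pos: [0.6167, 0.2059, 0.0779]
eef_rot: [180.0, -0.2, -147.9]
contact_force: [-0.1, -0.9, 0.1]
gripper_width: 0.0161
gripper_force: 30.0
```

{"api": "send_rows", "payload": {
  "steps": [
    {"dp":[0,0,0],"roll":-0.15,"jaw":0},
    {"dp":[0,0,0],"roll":-0.3,"jaw":0},
    {"dp":[0,0,0],"roll":-0.45,"jaw":0},
    {"dp":[0,0,0],"roll":-0.6,"jaw":0},
    {"dp":[0,0,0],"roll":-0.75,"jaw":0}
  ]
}}

```text
time_s: 16.38
tcp_pos: [0.6169, 0.2052, 0.0784]
eef_rot: [179.9, -0.1, -105.0]
contact_force: [-0.1, 0.5, -0.6]
gripper_width: 0.0161
gripper_force: 30.0
```

{"api": "send_rows", "payload": {
  "steps": [
    {"dp":[0,0,0],"roll":-0.15,"jaw":0},
    {"dp":[0,0,0],"roll":-0.3,"jaw":0},
    {"dp":[0,0,0],"roll":-0.42,"jaw":0},
    {"dp":[0,0,0],"roll":-0.461,"jaw":0},
    {"dp":[0,0,0],"roll":-0.461,"jaw":0}
  ]
}}

```text
time_s: 17.0
tcp_pos: [0.617, 0.2053, 0.0786]
eef_rot: [179.9, -0.0, -78.9]
contact_force: [-0.0, -0.3, 0.1]
gripper_width: 0.0164
gripper_force: 30.0
```

```bash
python3 -c "
from h import *
c=r.capture('wrist'); cv2.imwrite('pics/w4.png',cv2.resize(c['image'],(800,600)))
go(.618,.2059,.0205,-78.9)"
```

```text
dp [-0.4 -1.1 58.3] roll -0.001 t 17.05
```

View pics/w4.png

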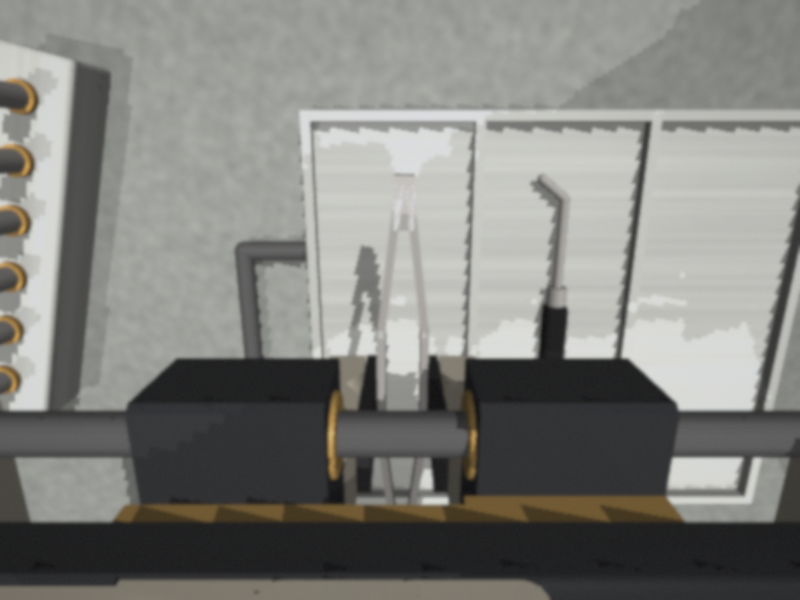

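The tweezers are held straight over the bay by the D-handle. The bay's far end spans (312..473, 123), so its middle is about 2 mm left of the jaws. The probe lies in the middle bay. I'll shift and lower.

{"api": "send_rows", "payload": {
  "steps": [
    {"dp":[0,-2,20],"roll":0,"jaw":0},
    {"dp":[0,-2,40],"roll":0,"jaw":0},
    {"dp":[0,-2,52],"roll":0,"jaw":0},
    {"dp":[0,-2,57],"roll":0,"jaw":0},
    {"dp":[0,-2,58.5],"roll":0,"jaw":0}
  ]
}}

```text
time_s: 17.68
tcp_pos: [0.6197, 0.206, 0.0216]
eef_rot: [-180.0, -0.0, -78.9]
contact_force: [0.7, 0.1, -0.4]
gripper_width: 0.0164
gripper_force: 30.0
```

{"api": "send_rows", "payload": {
  "steps": [
    {"dp":[0,0,0],"roll":0,"jaw":0},
    {"dp":[0,0,0],"roll":0,"jaw":25},
    {"dp":[0,0,0],"roll":0,"jaw":25},
    {"dp":[0,0,0],"roll":0,"jaw":25},
    {"dp":[0,0,-10],"roll":0,"jaw":25}
  ]
}}

```text
time_s: 18.3
tcp_pos: [0.619, 0.2056, 0.0312]
eef_rot: [179.9, -0.0, -78.9]
contact_force: [-0.2, 0.4, 0.9]
gripper_width: 0.0218
gripper_force: 0.0
```

{"api": "send_rows", "payload": {
  "steps": [
    {"dp":[0,0,-30],"roll":0,"jaw":25},
    {"dp":[0,0,-60],"roll":0,"jaw":50},
    {"dp":[0,0,-60],"roll":0,"jaw":50},
    {"dp":[0,0,-60],"roll":0,"jaw":50}
  ]
}}

```text
time_s: 18.8
tcp_pos: [0.6193, 0.2059, 0.0918]
eef_rot: [-180.0, 0.0, -78.9]
contact_force: [-0.2, 0.4, -0.5]
gripper_width: 0.0422
gripper_force: 0.0
```

```bash
python3 - <<'E'
from h import *
go(.456,-.304,.09,180)
E
```

```text
dp [468.9 258.5   1.6] roll 1.765 t 18.8
```

{"api": "send_rows", "payload": {
  "steps": [
    {"dp":[45,25,0],"roll":0,"jaw":50},
    {"dp":[92,51,0],"roll":0,"jaw":50},
    {"dp":[140,77,0],"roll":0,"jaw":50},
    {"dp":[188,104,0],"roll":0,"jaw":50},
    {"dp":[235,129,0],"roll":0,"jaw":50}
  ]
}}

```text
time_s: 19.42
tcp_pos: [0.5368, -0.0512, 0.0908]
eef_rot: [179.9, -0.0, -78.9]
contact_force: [0.9, 0.8, 0.5]
gripper_width: 0.0438
gripper_force: 0.0
```

{"api": "send_rows", "payload": {
  "steps": [
    {"dp":[50,28,0],"roll":0,"jaw":50},
    {"dp":[100,55,0],"roll":0,"jaw":50},
    {"dp":[150,83,0],"roll":0,"jaw":50},
    {"dp":[200,110,0],"roll":0,"jaw":50},
    {"dp":[234,129.5,0],"roll":0.1,"jaw":50}
  ]
}}

```text
time_s: 20.05
tcp_pos: [0.4547, -0.3059, 0.0907]
eef_rot: [179.9, 0.0, -84.8]
contact_force: [-0.1, 0.6, -0.1]
gripper_width: 0.0442
gripper_force: 0.0
```

{"api": "send_rows", "payload": {
  "steps": [
    {"dp":[0,0,0],"roll":0.17,"jaw":50},
    {"dp":[0,0,0],"roll":0.34,"jaw":50},
    {"dp":[0,0,0],"roll":0.51,"jaw":50},
    {"dp":[0,0,0],"roll":0.68,"jaw":50},
    {"dp":[0,0,0],"roll":0.85,"jaw":50}
  ]
}}

```text
time_s: 20.68
tcp_pos: [0.4556, -0.3039, 0.0906]
eef_rot: [179.9, -0.0, -133.6]
contact_force: [0.2, 0.1, -0.7]
gripper_width: 0.044
gripper_force: 0.0
```

{"api": "send_rows", "payload": {
  "steps": [
    {"dp":[0,0,0],"roll":0.17,"jaw":50},
    {"dp":[0,0,0],"roll":0.34,"jaw":50},
    {"dp":[0,0,0],"roll":0.51,"jaw":50},
    {"dp":[0,0,0],"roll":0.68,"jaw":50},
    {"dp":[0,0,0],"roll":0.815,"jaw":50}
  ]
}}

```text
time_s: 21.3
tcp_pos: [0.4556, -0.3039, 0.0907]
eef_rot: [180.0, -0.1, 179.7]
contact_force: [-0.1, 0.6, 0.7]
gripper_width: 0.0436
gripper_force: 0.0
```

```bash
python3 - <<'E'
from h import *
c=r.capture("wrist"); im=cv2.resize(c["image"],(800,600))
m=np.array([.456,-.304,.01]);d=np.array([.07,0,0])
q=cv2.projectPoints(np.array([m-d,m,m+d]),np.array(c["rvec"]),np.array(c["tvec"]),np.array(c["K"]),None)[0]/.7
cv2.polylines(im,[q.astype(int)],False,(0,0,255),1)
cv2.imwrite("pics/w5.png",im)
go(.456,-.304,.016,180)
E
```

```text
dp [-0.5 -0.2 74.6] roll -0.011 t 21.35
```

View pics/w5.png

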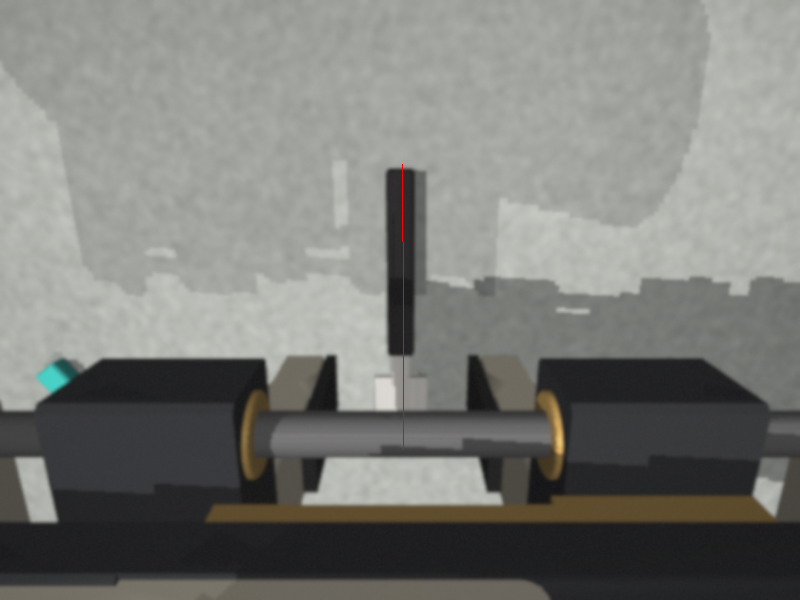

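The spatula's black handle runs from (400,168) to (400,355) on the predicted line, with its steel blade beyond. Only a corner of the turquoise decoy shows, far left at (55,375).

{"api": "send_rows", "payload": {
  "steps": [
    {"dp":[-2,-0.5,25],"roll":0,"jaw":50},
    {"dp":[-2,-0.5,50],"roll":0,"jaw":50},
    {"dp":[-2,-0.5,67],"roll":0,"jaw":50},
    {"dp":[-2,-0.5,74.5],"roll":0,"jaw":50},
    {"dp":[-2,-0.5,74.5],"roll":0,"jaw":50}
  ]
}}

```text
time_s: 21.98
tcp_pos: [0.4579, -0.3045, 0.0165]
eef_rot: [180.0, -0.1, -180.0]
contact_force: [0.4, 0.5, 0.1]
gripper_width: 0.0438
gripper_force: 0.0
```

{"api": "send_rows", "payload": {
  "steps": [
    {"dp":[0,0,0],"roll":0,"jaw":0},
    {"dp":[0,0,0],"roll":0,"jaw":0},
    {"dp":[0,0,0],"roll":0,"jaw":0},
    {"dp":[0,0,0],"roll":0,"jaw":0},
    {"dp":[0,0,0],"roll":0,"jaw":0}
  ]
}}

```text
time_s: 22.6
tcp_pos: [0.4585, -0.3046, 0.0174]
eef_rot: [-180.0, 0.0, 180.0]
contact_force: [-0.4, 1.5, 4.1]
gripper_width: 0.0122
gripper_force: 30.0
```

{"api": "send_rows", "payload": {
  "steps": [
    {"dp":[0,0,-10],"roll":0,"jaw":0},
    {"dp":[0,0,-30],"roll":0,"jaw":0},
    {"dp":[0,0,-55],"roll":0,"jaw":0},
    {"dp":[0,0,-64],"roll":0,"jaw":0},
    {"dp":[0,0,-64],"roll":0,"jaw":0}
  ]
}}

```text
time_s: 23.22
tcp_pos: [0.4585, -0.3046, 0.0817]
eef_rot: [-180.0, 0.1, 180.0]
contact_force: [0.7, 1.7, -1.0]
gripper_width: 0.0127
gripper_force: 30.0
```

```bash
python3 -c "
from h import *
go(.482,.179,.08,-78.9)"
```

```text
dp [-23.3 483.6   1.6] roll -1.765 t 23.23
```

{"api": "send_rows", "payload": {
  "steps": [
    {"dp":[-2,37,0],"roll":0,"jaw":0},
    {"dp":[-5,90,0],"roll":0,"jaw":0},
    {"dp":[-7,140,0],"roll":0,"jaw":0},
    {"dp":[-9,190,0],"roll":0,"jaw":0},
    {"dp":[-12,242,0],"roll":0,"jaw":0}
  ]
}}

```text
time_s: 23.85
tcp_pos: [0.4696, -0.0612, 0.0802]
eef_rot: [-180.0, -0.1, 180.0]
contact_force: [1.7, 0.7, -0.6]
gripper_width: 0.0127
gripper_force: 30.0
```

{"api": "send_rows", "payload": {
  "steps": [
    {"dp":[-2,52,0],"roll":0,"jaw":0},
    {"dp":[-5,104,0],"roll":0,"jaw":0},
    {"dp":[-7,156,0],"roll":0,"jaw":0},
    {"dp":[-10,208,0],"roll":-0.05,"jaw":0},
    {"dp":[-11.5,241.5,0],"roll":-0.15,"jaw":0}
  ]
}}

```text
time_s: 24.48
tcp_pos: [0.4814, 0.1809, 0.0801]
eef_rot: [-180.0, -0.1, -171.2]
contact_force: [-0.0, -0.1, -0.1]
gripper_width: 0.0127
gripper_force: 30.0
```

{"api": "send_rows", "payload": {
  "steps": [
    {"dp":[0,0,0],"roll":-0.16,"jaw":0},
    {"dp":[0,0,0],"roll":-0.32,"jaw":0},
    {"dp":[0,0,0],"roll":-0.48,"jaw":0},
    {"dp":[0,0,0],"roll":-0.64,"jaw":0},
    {"dp":[0,0,0],"roll":-0.8,"jaw":0}
  ]
}}

```text
time_s: 25.1
tcp_pos: [0.4813, 0.1785, 0.0799]
eef_rot: [180.0, -0.1, -125.3]
contact_force: [-0.4, 0.7, -0.5]
gripper_width: 0.0125
gripper_force: 30.0
```

{"api": "send_rows", "payload": {
  "steps": [
    {"dp":[0,0,0],"roll":-0.17,"jaw":0},
    {"dp":[0,0,0],"roll":-0.34,"jaw":0},
    {"dp":[0,0,0],"roll":-0.51,"jaw":0},
    {"dp":[0,0,0],"roll":-0.67,"jaw":0},
    {"dp":[0,0,0],"roll":-0.815,"jaw":0}
  ]
}}

```text
time_s: 25.72
tcp_pos: [0.4813, 0.1785, 0.0799]
eef_rot: [179.9, -0.0, -78.6]
contact_force: [-0.2, 0.0, 0.0]
gripper_width: 0.0122
gripper_force: 30.0
```

```bash
python3 -c "
from h import *
c=r.capture('wrist'); cv2.imwrite('pics/w6.png',cv2.resize(c['image'],(800,600)))
go(.482,.179,.0210,-78.9)"
```

```text
dp [-0.4 -0.8 59. ] roll 0.012 t 25.77
```

View pics/w6.png

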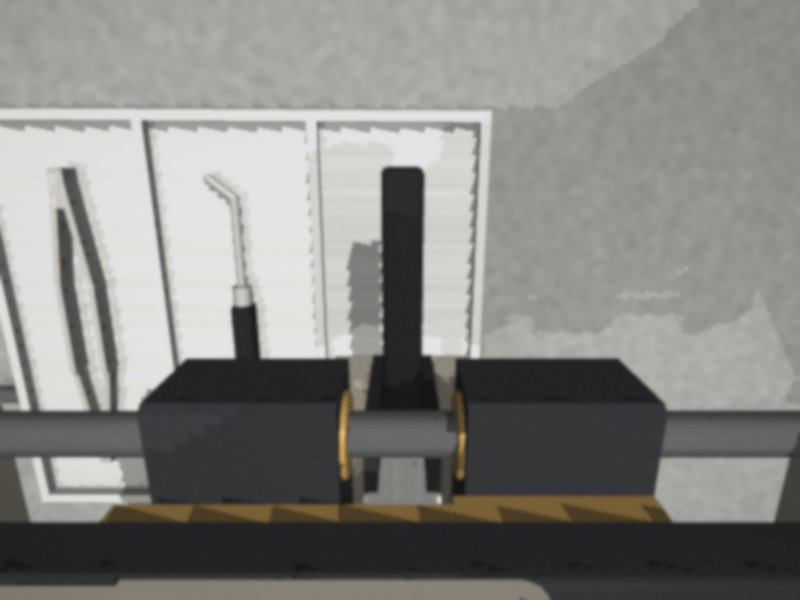

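The spatula is centred over the last bay, whose far end spans (318..480, 123). The tweezers and probe lie straight in their bays. I'll lower it.

{"api": "send_rows", "payload": {
  "steps": [
    {"dp":[0,-0.5,20],"roll":0,"jaw":0},
    {"dp":[0,-0.5,40],"roll":0,"jaw":0},
    {"dp":[0,-0.5,52],"roll":0,"jaw":0},
    {"dp":[0,-0.5,57],"roll":0,"jaw":0},
    {"dp":[0,-0.5,59],"roll":0,"jaw":0}
  ]
}}

```text
time_s: 26.4
tcp_pos: [0.4824, 0.179, 0.0219]
eef_rot: [180.0, -0.0, -78.9]
contact_force: [0.1, -0.7, 0.0]
gripper_width: 0.0128
gripper_force: 30.0
```

{"api": "send_rows", "payload": {
  "steps": [
    {"dp":[0,0,0],"roll":0,"jaw":0},
    {"dp":[0,0,0],"roll":0,"jaw":22},
    {"dp":[0,0,0],"roll":0,"jaw":22},
    {"dp":[0,0,0],"roll":0,"jaw":22},
    {"dp":[0,0,-10],"roll":0,"jaw":22}
  ]
}}

```text
time_s: 27.02
tcp_pos: [0.4819, 0.1787, 0.0319]
eef_rot: [179.9, -0.0, -78.9]
contact_force: [-1.0, -1.1, -0.4]
gripper_width: 0.0191
gripper_force: 0.0
```

{"api": "send_rows", "payload": {
  "steps": [
    {"dp":[0,0,-30],"roll":0,"jaw":22},
    {"dp":[0,0,-70],"roll":0,"jaw":40},
    {"dp":[0,0,-120],"roll":0,"jaw":40},
    {"dp":[0,0,-170],"roll":0,"jaw":40},
    {"dp":[0,0,-170],"roll":0,"jaw":40}
  ]
}}

```text
time_s: 27.65
tcp_pos: [0.4844, 0.1803, 0.2072]
eef_rot: [-179.5, 0.2, -78.8]
contact_force: [-0.0, 0.0, -0.9]
gripper_width: 0.0348
gripper_force: 0.0
```

{"api": "send_rows", "payload": {
  "steps": [
    {"dp":[100,0,0],"roll":0,"jaw":40},
    {"dp":[100,0,0],"roll":0,"jaw":40},
    {"dp":[200,0,0],"roll":0,"jaw":40},
    {"dp":[200,0,0],"roll":0,"jaw":40},
    {"dp":[200,0,0],"roll":0,"jaw":40}
  ]
}}

```text
time_s: 28.28
tcp_pos: [0.5205, -0.0195, 0.2016]
eef_rot: [179.9, -0.0, -79.1]
contact_force: [-0.9, -0.1, 0.6]
gripper_width: 0.0353
gripper_force: 0.0
```

```bash
python3 - <<'E'
from h import *
c=r.capture('top'); cv2.imwrite('pics/end.png',cv2.resize(c['image'][130:340,90:370],None,fx=2.85,fy=2.85,interpolation=cv2.INTER_CUBIC))
s=r.get_state();print(s["time_s"],s["tcp_pos"],s["gripper_force"])
E
```

```text
28.325 [ 0.52049331 -0.01842236  0.20162675] 0.0
```

View pics/end.png

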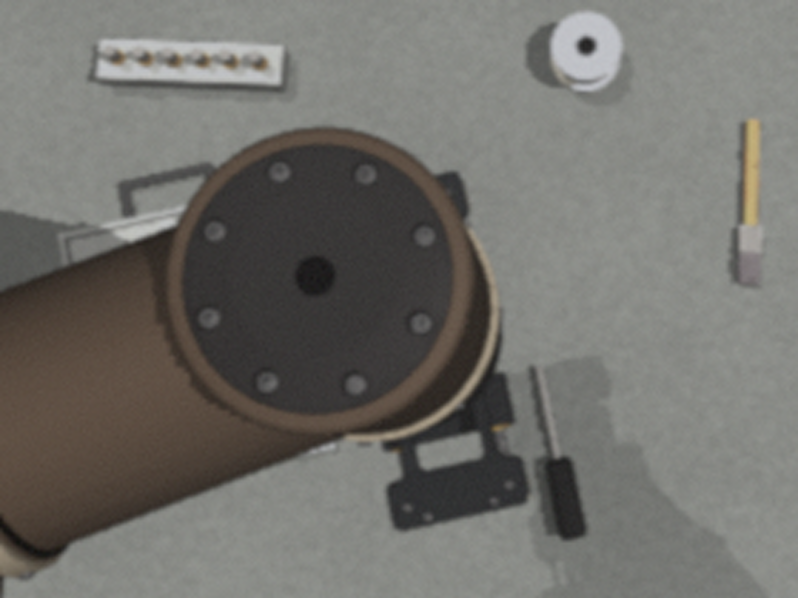

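The arm covers the tray here, though the brush, screwdriver, block and spool stand untouched. My ten views are used up, so I'll move the arm aside and check the tray by code.

{"api": "send_rows", "payload": {
  "steps": [
    {"dp":[250,0,0],"roll":0,"jaw":40},
    {"dp":[250,0,0],"roll":0,"jaw":40},
    {"dp":[250,0,0],"roll":0,"jaw":40},
    {"dp":[250,0,0],"roll":0,"jaw":40},
    {"dp":[250,0,0],"roll":0,"jaw":40}
  ]
}}

```text
time_s: 28.95
tcp_pos: [0.5692, -0.2652, 0.2008]
eef_rot: [179.9, 0.0, -79.1]
contact_force: [0.1, -0.3, -0.6]
gripper_width: 0.0351
gripper_force: 0.0
```

{"api": "send_rows", "payload": {
  "steps": [
    {"dp":[150,0,0],"roll":0,"jaw":40},
    {"dp":[150,0,0],"roll":0,"jaw":40},
    {"dp":[150,0,0],"roll":0,"jaw":40},
    {"dp":[150,0,0],"roll":0,"jaw":40},
    {"dp":[150,0,0],"roll":0,"jaw":40}
  ]
}}

```text
time_s: 29.58
tcp_pos: [0.5983, -0.4081, 0.2018]
eef_rot: [180.0, 0.0, -78.8]
contact_force: [-0.4, 0.0, 0.8]
gripper_width: 0.0349
gripper_force: 0.0
```

```bash
python3 - <<'E'
from h import *
import pickle
c=r.capture('top'); c0=pickle.load(open("top0.pkl","rb"))
P=lambda p:cv2.projectPoints(np.array(p,float),np.array(c["rvec"]),np.array(c["tvec"]),np.array(c["K"]),None)[0].reshape(-1,2)
a=np.radians(11.1); u=np.array([np.cos(a),np.sin(a)]);v=np.array([u[1],-u[0]])
for n,k in zip(("first","middle","last"),(.07,0,-.07)):
    W=np.array([np.r_[np.array([.5494,.1924])+(k+j)*u+i*v,.010] for i,j in((-.088,.033),(.088,.033),(.088,-.033),(-.088,-.033))])
    # rectify: 1 px = 1 mm, col = x + 88, row = 33 - y
    H=cv2.getPerspectiveTransform(P(W).astype(np.float32),np.float32([[0,0],[176,0],[176,66],[0,66]]))
    g=[cv2.cvtColor(cv2.warpPerspective(q["image"],H,(176,66)),cv2.COLOR_BGR2GRAY).astype(int) for q in (c,c0)]
    s=(g[1]-g[0])[5:-5,5:-5]
    for nm,m in(("all>25",s>25),("dark",g[0][5:-5,5:-5]<70)):
        y,x=np.nonzero(m)
        if len(x)<20: print(n,nm,len(x)); continue
        x=x-83; y=28-y; l=cv2.fitLine(np.float32(np.c_[x,y]),cv2.DIST_HUBER,0,.01,.01).ravel()
        print(n,nm,len(x),"x",np.percentile(x,[1,99]),"y",np.percentile(y,[2,50,98]),"ang",np.degrees(np.arctan2(l[1],l[0])).round(1))
print(r.get_state()["tcp_pos"])
E
```

```text
first all>25 2098 x [-65.  69.] y [-12.  -2.   9.] ang -1.2
first dark 0
middle all>25 1596 x [-73.  36.] y [-9. -1.  6.] ang 0.0
middle dark 594 x [-69.   7.] y [-4. -1.  3.] ang -0.2
last all>25 2065 x [-66.  69.] y [-11.   1.  12.] ang 0.0
last dark 602 x [-13.99  67.  ] y [-2.  1.  5.] ang 0.0
[ 0.59840924 -0.40795093  0.20217769]
```

All three lie in the right bays within about 3 mm and 1.5°, so I'm handing in.

```bash
python3 -c "
from plant import r
print(r.close_job())"
```

```text
the job is handed in; nothing more can be done
None
```

The job is handed in at about 30 s of the 70 s: tweezers, probe and spatula lie in the first, middle and last bays, within about 3 mm and 1.5° by an image-code check, and the bystanders were not touched; no verdict came back.

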